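# Lay out the razor case for the next shave

### The arm

A 7-joint arm with a two-finger parallel gripper is mounted at the origin on a cart in front of the work surface, level with it; the furniture and walls round the work are solid. World frame = base frame: x ahead of the robot, y to its left, z up, the work surface at z = 0. Lengths are in m, angles in rad, forces in N, time in s.
With the tool pointing down it reaches from about 0.35 to 0.9 m from the base axis. Payload 7.2 kg.
Tool frame: the origin (TCP) lies at the centre of the arm's flange, where the gripper is bolted on; the fingertips stand 182 mm ahead of it and the grasp point (between the pads) lies 163 mm ahead of it; z points along the fingers, y is the line along which they close (so a half turn about z gives the same grasp; the last joint's range is limited). The gripper opens to 88 mm and grips with 3 to 60 N. Pads are 20 mm wide; open, the fingers measure 115 mm over their backs; the gripper's body (75 mm by 178 mm) begins 61 mm behind the grasp point.
Start: joints at [-1.395, 0.411, -0.013, 1.596, 0.006, 1.134, -0.082], TCP at [0.151, 0.607, 0.405] pointing down, gripper open.
Joint ranges: [-2.95, 2.95], [-0.29, 1.99], [-1.47, 1.44], [0.14, 2.54], [-1.03, 4.17], [0.13, 1.85], [-2.86, 2.86]. Speed limits (rad/s): [2.39, 2.39, 3.01, 3.01, 3.14, 3.14, 3.14].

### API

Orientations are given as a rotation vector (axis times angle).
In Python, from cell import r, planner, imaging, status gives the robot as it stands. Calls block until the motion is done:
- r.move_ptp(position, orientation): joint-space move of the TCP to a pose.
- r.servo_line(position, attitude=None, rate=0.15): straight line of the TCP; attitude=None keeps the orientation; rate is the mean speed in m/s.
- r.move_j(angles): joint-space move.
- r.ungrasp() and r.grasp(f_grip=None): open the fingers fully, or close them until they stop; f_grip is the grip in N (None keeps the last).
- r.hold(seconds).
- planner.ik(position, orientation): joint angles nearest the present ones, or None.
- imaging.read_camera(name): name is "scene" or "top" or "wrist"; returns the picture (480x640x3 uint8, blue, green, red); there is no depth.
- imaging.camera_info(name): a dict with "camera_matrix" (3x3 intrinsics, pixels), "R" (3x3) and "t" (3): a world point X has camera coordinates R X + t. Camera axes: x right, y down, z forward; pixel columns grow to the right and rows downward; lengths in m; the calibration is good to about 2 mm. The wrist camera is an equidistant fisheye: a pixel r from the principal point sees the ray r / f radians off the axis. A picture is of the moment at which its call begins: read the wrist's pose just before it. camera_info takes no time and is no camera call; for the wrist camera it gives the pose at the moment of the call.
A pose or a line that the arm cannot do raises r.Unreachable and nothing moves.
- r.close_job(): hands the job in; it is judged then, once.
Readings, each from a call of its own:
- status.read_t(): time.
- status.read_q(): joint angles.
- status.read_joint_velocities(): joint speeds.
- status.read_tau(): joint torques, N m.
- status.read_ee_pos(): TCP position.
- status.read_eef_rot(): TCP orientation.
- status.read_ft_force(): force on the tool from outside, world axes, zero at the start.
- status.read_torque(): the same for the moment, N m.
- status.read_width(): finger opening in m.
- status.read_gripper_force(): force on a finger pad.
Only numpy, scipy, OpenCV 4.12 (cv2) and the standard library are available. Lean on these libraries where they do the work, as an engineer would, in place of code of your own. Each camera call takes 0.05 s, during which the arm holds its last target. There are 200 camera calls.

### The job

The next customer wants a shave. The grey razor case lies below the rim of its snug pocket in the wooden tool tray: put a fingertip in the trough behind it and slide it along the pocket and up the ramp until its front end stands out over the tray's edge, then pick it up and lay it, raised side up, flat on the floor of the steel dish, lengthwise beside the tweezers. Set it down before letting go, do not drop it, and leave everything else where it is.

Things in the scene. Friction and masses are not known exactly. Their poses are not given: they have to be found in the camera images.
- razor_case: Closed grey razor case with rounded ends, 120 mm long (y), 42 mm wide (x), body 16 mm thick, with a raised strip on its upper side (24 mm wide, y from -30 to +52 mm, top at 24 mm). About 0.09 kg. Origin: centre of its underside; z up out of the raised side. It lies in one of the three pockets of the tray (which one varies), y along the pocket.
- tool_tray: Wooden tool tray, 256 (x) x 178 x 34 mm, fixed. Origin on its underside, z up. Three pockets run along x, centred at y = -56, 0, +56 mm, each 46 mm wide, walls 10 mm; floor z = 8 mm, rim z = 34 mm, so the case lies below the rim. Along x: rear wall -126 to -114 mm, finger trough -114 to -64, pockets -64 to +56, ramps +56 to +118, flat front rail at rim height +118 to +130 mm.
- tray_trough (a point): Middle of the tray's finger trough, on its floor (tray x = -89, y = 0, z = 8 mm): an open channel 50 mm wide at pocket-floor level that crosses behind all three pockets, so a closed gripper can go down behind whatever lies in a pocket.
- tray_lip (a point): Top of the ramps (tray x = +118, y = 0, z = 34 mm). Each ramp climbs from the pocket floor at x = +56, z = 8 mm through x = +87, z = 17 mm to this height. Pushed about 100 mm towards tray +x, the case rests here by itself, sloping up about 18 degrees, rear end on the pocket floor, front end over the tray's front edge (x = +130 mm).
- dish: Shallow steel dish with rounded corners, 240 mm (its x axis) x 150 mm (y), rim 20 mm high, sheet 3 mm, fixed. Origin: centre of its underside; inner floor at z = 3 mm, about 233 x 143 mm.
- tweezers: Steel tweezers, 100 x 10 x 8 mm, lying in the dish along one of its long sides (about 50 mm from the dish's middle line, on its +y side). Origin: centre of underside, y along the length. Not to be moved.
- trimmer: Black hair trimmer, 125 x 25 x 21 mm, lying in another pocket of the tray; stays there. Origin: centre of underside, y along the length.
- guard_1: Black comb guard, 43 x 44 x 14 mm, lying in another pocket of the tray; stays there. Origin: centre of underside.
- scissors: Scissors, 157 x 84 x 9 mm, lying on the worktop on the right, near the robot. Bystander. Origin: centre of underside, y along the length.
- phone: Phone, 150 x 71 x 9 mm, lying on the worktop left of the dish. Bystander. Origin: centre of underside, y along the length.
- glasses: Spectacles, 122 x 28 x 36 mm, on the worktop on the left in front of the towel warmer. Bystander. Origin: centre of underside.
- powder_bowl: Small plastic bowl, 87 mm across, 34 mm high, on the worktop behind the work. Bystander. Origin: centre of underside.
Things that resemble listed ones, but are neither listed nor needed, are in the scene too. Leave any orange look-alike of the razor_case alone.

How it is judged:
On the way, in this order (a step that is already met when the one before it is completed fails the run):
1. the razor case has been slid up the ramp: still resting on the tray, sloping, its front end over the tray's front edge (its origin at least 75 mm along the tray's x) (x of razor_case in the frame of tool_tray between 0.075 and 0.15 m and angle between razor_case's own z axis and vertical between 0.15 and 0.7 rad and contact force between razor_case and tool_tray above 0.1 N), for 0.2 s.
2. the case is set down in the dish while the fingers still hold it (its origin less than 20 mm above the dish's underside) (x of razor_case in the frame of dish between -0.06 and 0.06 m and y of razor_case in the frame of dish between -0.055 and 0.055 m and z of razor_case in the frame of dish below 0.02 m and contact force between the fingers and razor_case above 0.5 N and contact force between razor_case and dish above 0.05 N), for 0.05 s.
At the end, for the whole second after the job is handed in: The razor case lies at rest flat on the dish's floor, raised side up (tilt under 0.1 rad, underside within 5 mm of the floor), inside the dish and lengthwise (its length within 0.3 rad of the dish's), released; trimmer, guard, tweezers, scissors, phone, glasses and bowl have moved less than 25 mm (x of razor_case in the frame of dish between -0.06 and 0.06 m and y of razor_case in the frame of dish between -0.055 and 0.055 m and z of razor_case in the frame of dish between -0.002 and 0.008 m and angle between razor_case's own z axis and vertical below 0.1 rad and angle between the y axis of razor_case and the x axis of dish, either way round below 0.3 rad and linear speed of razor_case below 0.02 m/s and angular speed of razor_case below 0.2 rad/s); the robot touches nothing.
It fails at once if the trimmer or the comb guard was displaced by more than 25 mm (distance of any of trimmer, guard_1 from where it was at the start of the episode above 0.025 m).
It fails at once if the tweezers were displaced by more than 25 mm (distance of tweezers from where it was at the start of the episode above 0.025 m).
It fails at once if the scissors, phone, glasses or bowl were displaced by more than 25 mm (distance of any of scissors, phone, glasses, powder_bowl from where it was at the start of the episode above 0.025 m).
It also fails if it takes over 48 s, if anything falls off the work surface, if the arm or the gripper's body presses on something with over 40 N, if the wrist force passes 120 N, or if a joint passes its speed limit or range.

## Working session

There is one attempt and no reset: what is moved stays moved. The work goes in short steps, each a Python script; the robot and the scene stay as the last script left them, time stands still between calls to the robot, and variables do not carry over. Pictures are saved under pics/ and viewed, at most 10 in all, crops included, and the job is handed in when it is done.

```bash
mkdir -p pics; ls; python3 - <<'E'
from cell import r,planner,imaging,status
import cv2
for n in ("scene","top"):
    cv2.imwrite(f"pics/{n}0.png",imaging.read_camera(n))
    i=imaging.camera_info(n); print(n,i)
print(status.read_t(),status.read_ee_pos(),status.read_eef_rot())
E
```

```text
pics
scene {'camera_matrix': array([[619.89747477,   0.        , 328.30305494],
       [  0.        , 619.89747477, 238.43009885],
       [  0.        ,   0.        ,   1.        ]]), 'R': array([[ 0.5133677 , -0.85811166,  0.0098981 ],
       [-0.61346422, -0.37502328, -0.69499582],
       [ 0.60009604,  0.35071628, -0.71894564]]), 't': array([-0.28120899,  0.36189893,  1.51769929])}
top {'camera_matrix': array([[463.86644701,   0.        , 321.39718318],
       [  0.        , 463.86644701, 236.94127555],
       [  0.        ,   0.        ,   1.        ]]), 'R': array([[ 2.91395992e-03, -9.99922234e-01, -1.21258033e-02],
       [-9.84521348e-01, -7.43707403e-04, -1.75263125e-01],
       [ 1.75240478e-01,  1.24488219e-02, -9.84446952e-01]]), 't': array([-0.00830764,  0.52671087,  1.53165752])}
0.1 [0.15083621 0.60635067 0.40390517] [-3.81928693e-01 -3.11820522e+00  2.21676857e-03]
```

View pics/top0.png

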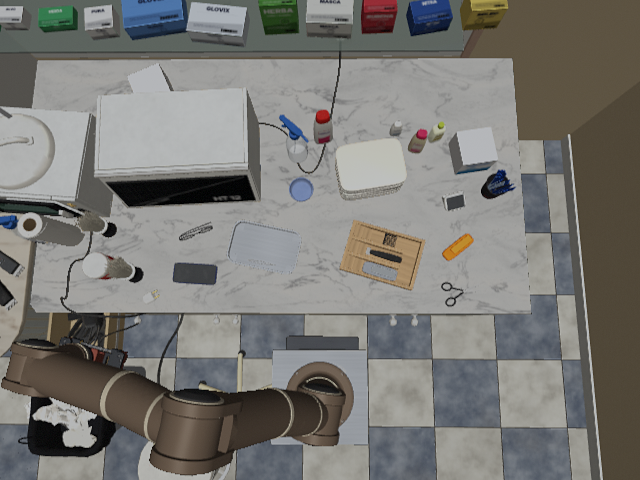

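View pics/scene0.png

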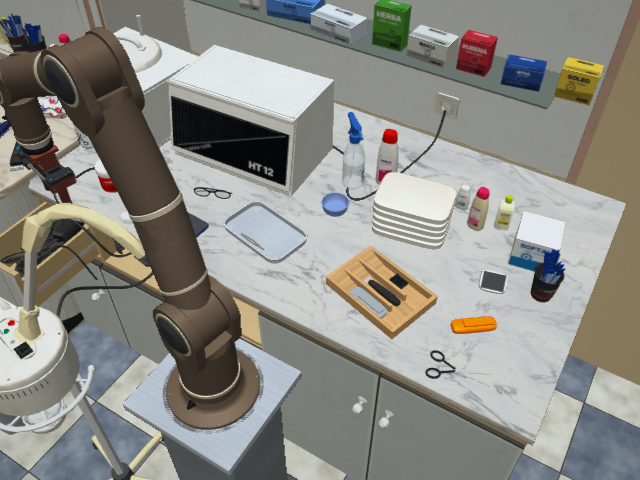

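The top view shows two case-like things: a grey one in the tray pocket nearest the robot (380,271), and an orange one on the worktop (457,247). The grey one fits because it is grey and lies in a pocket. The dish is at (265,246). Next are enlarged crops to confirm this and measure.

```bash
python3 - <<'E'
import cv2,numpy as np
t=cv2.imread("pics/top0.png");s=cv2.imread("pics/scene0.png")
a=cv2.resize(t[215:295,335:430],None,fx=8,fy=7.5*8/7.5,interpolation=cv2.INTER_CUBIC)[:600]
cv2.imwrite("pics/c1.png",cv2.resize(t[217:292,335:430],None,fx=8,fy=8,interpolation=cv2.INTER_CUBIC))
cv2.imwrite("pics/c2.png",cv2.resize(t[215:280,222:312],None,fx=8,fy=8,interpolation=cv2.INTER_CUBIC))
cv2.imwrite("pics/c3.png",cv2.resize(s[200:335,220:440],None,fx=3.6,fy=3.6,interpolation=cv2.INTER_CUBIC))
E
```

```text
(no output)
```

View pics/c1.png

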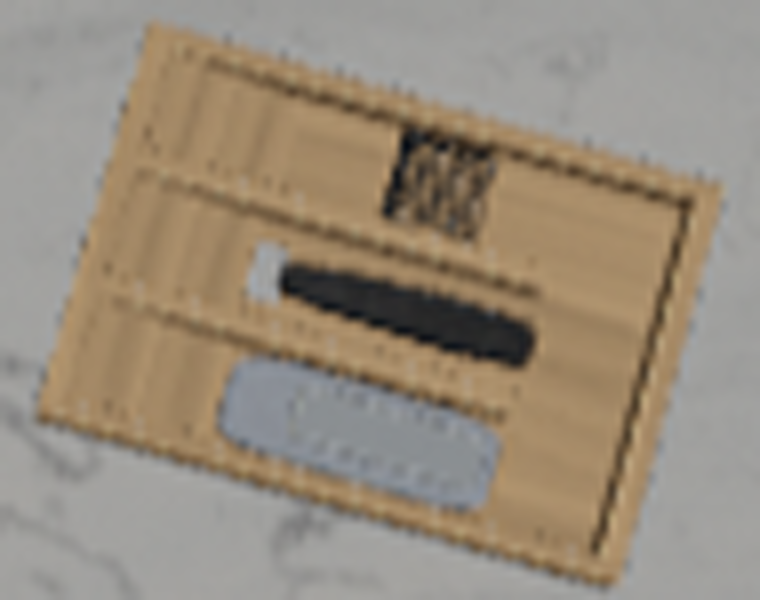

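View pics/c2.png

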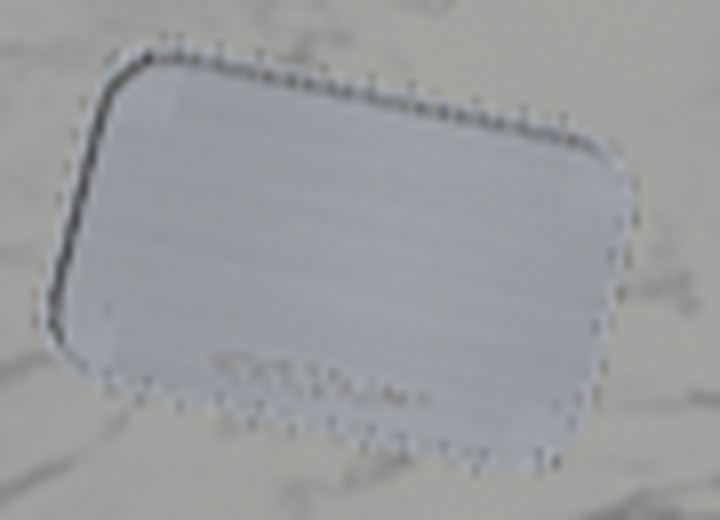

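View pics/c3.png

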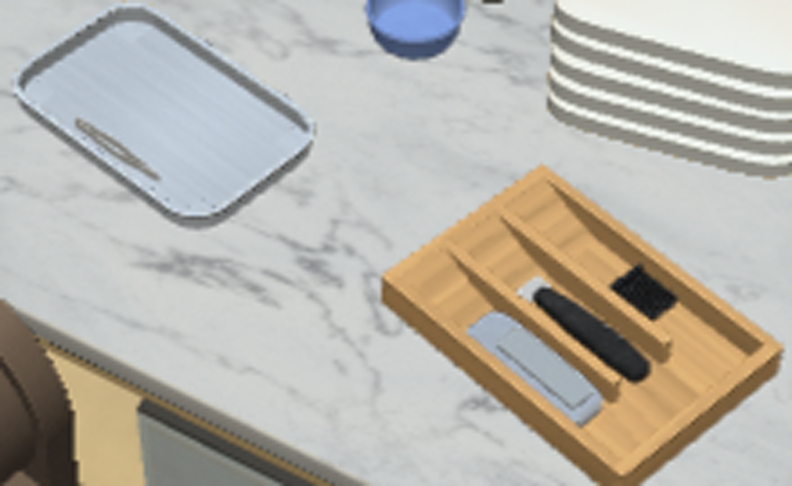

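The crops confirm it: the grey case is in the pocket nearest the robot, at c1 (360,430). Its raised strip is offset towards the trough on the right, and the ramps are on the left. The trimmer is in the middle pocket and the guard in the far one. The tweezers are on the dish's near side, at c2 (215,355)–(430,400). I'll fit the poses next.

```bash
cat > h.py <<'E'
import numpy as np,cv2
from scipy.optimize import least_squares
from scipy.spatial.transform import Rotation as Rn
from cell import r,planner,imaging,status
def proj(n,X):
    i=imaging.camera_info(n); c=np.atleast_2d(X)@i["R"].T+i["t"]; p=c@i["camera_matrix"].T
    return p[:,:2]/p[:,2:]
def back(n,uv,z):
    i=imaging.camera_info(n); d=np.linalg.inv(i["camera_matrix"])@np.c_[np.atleast_2d(uv),np.ones(len(np.atleast_2d(uv)))].T
    d=(i["R"].T@d).T; C=-i["R"].T@i["t"]; return C+d*((z-C[2])/d[:,2])[:,None]
def crop(p,f,o): return (np.array(p,float)+.5)/f-.5+np.array(o)
def w(pose,P):
    P=np.atleast_2d(P).astype(float); c,s=np.cos(pose[2]),np.sin(pose[2])
    return np.c_[pose[0]+c*P[:,0]-s*P[:,1],pose[1]+s*P[:,0]+c*P[:,1],P[:,2]]
def inv(pose,X):
    d=np.atleast_2d(X)[:,:2]-pose[:2]; c,s=np.cos(pose[2]),np.sin(pose[2]); return np.c_[c*d[:,0]+s*d[:,1],-s*d[:,0]+c*d[:,1]]
E
python3 - <<'E'
from h import *
L=np.array([[.13,-.089,.034],[-.126,-.089,.034],[-.126,.089,.034],[.13,.089,.034]])
T=crop([(150,25),(720,183),(617,585),(38,420)],8,(335,217))
S=crop([(543,167),(780,348),(625,475),(383,280)],3.6,(220,200))
for nm,f in (("both",lambda p:np.r_[(proj("top",w(p,L))-T).ravel(),(proj("scene",w(p,L))-S).ravel()]),("top",lambda p:(proj("top",w(p,L))-T).ravel()),("scene",lambda p:(proj("scene",w(p,L))-S).ravel())):
    s=least_squares(f,[.5,-.2,1.4]); print(nm,s.x,np.round(s.fun,1))
    if nm=="both": tray=s.x
# case ends on its top body z=.024: front left, rear right in c1
print("case in tray",inv(tray,back("top",crop([(218,395),(500,455),(240,357),(470,512)],8,(335,217)),.024)))
def ln(a,b): return np.cross([*a,1],[*b,1])
t=ln((180,50),(600,132));b=ln((80,372),(500,465));l=ln((100,85),(45,300));q=ln((632,180),(570,440))
C=[np.cross(*x) for x in((t,l),(t,q),(b,q),(b,l))]; C=np.array([c[:2]/c[2] for c in C])
W=back("top",crop(C,8,(222,215)),.02)
D=np.array([[.12,-.075,.02],[-.12,-.075,.02],[-.12,.075,.02],[.12,.075,.02]])
s=least_squares(lambda p:(w(p,D)-W)[:,:2].ravel(),[.5,.1,1.4]);dish=s.x
print("dish",dish,np.round(s.fun,4))
# scene extents, c3 pixels of rim corner-ish points
print("dish sides mid in c3:",((proj("scene",w(dish,[[.12,0,.02],[0,-.075,.02],[-.12,0,.02],[0,.075,.02]]))-[220,200])*3.6).round())
print("tweez top",inv(dish,back("top",crop([(215,355),(430,400)],8,(222,215)),.009)),"scene",inv(dish,back("scene",crop([(78,123),(158,178)],3.6,(220,200)),.009)))
np.savez("pose.npz",tray=tray,dish=dish)
E
```

```text
both [ 0.46861956 -0.21614066  1.29138676] [-0.4 -0.2  0.6  0.3  0.7  0.4 -0.5 -0.1 -0.5 -0.8  1.4 -0.5 -0.2  1.
 -0.8 -0.7]
top [ 0.46900468 -0.21576735  1.29301821] [-0.6 -0.2  0.5  0.1  0.6  0.2 -0.5 -0.2]
scene [ 0.46817604 -0.21646787  1.29008462] [-0.4 -0.7  1.5 -0.3 -0.3  1.2 -0.8 -0.6]
case in tray [[ 0.05768896  0.05630716]
 [-0.0639988   0.04782848]
 [ 0.05297467  0.03798386]
 [-0.05788904  0.0747622 ]]
dish [0.49904898 0.19288644 1.36236484] [ 0.003   0.002  -0.0009 -0.0012 -0.0007 -0.0031 -0.0013  0.0024]
dish sides mid in c3: [[ 67.  34.]
 [227.  57.]
 [264. 174.]
 [ 96. 149.]]
tweez top [[ 0.04252992  0.05313549]
 [-0.0530156   0.05278797]] scene [[ 0.04379043  0.05841376]
 [-0.05101182  0.05554907]]
```

```bash
cat >> h.py <<'E'
try:
    _p=np.load("pose.npz"); tray,dish=_p["tray"],_p["dish"]
except Exception: pass
def tool(yaw,tilt=0,flip=0):
    """z down, x along yaw (or reverse if flip); tilt>0 = frame-x end of tool-normal plane raised (like the sloping case)"""
    M=Rn.from_euler("z",yaw)*Rn.from_euler("y",-tilt)  # case-like frame, x up the slope
    return M*Rn.from_euler("x",np.pi)*Rn.from_euler("z",np.pi*flip)
def tcp(tip,Rt,off=.182): return np.asarray(tip)-Rt.apply([0,0,off])
E
python3 - <<'E'
from h import *
print(status.read_q())
ty=.056;tl=np.radians(18.2)
for fl in (0,1):
    P=[("hi",w(tray,[-.089,ty,.16])[0],tool(tray[2],0,fl)),("down",w(tray,[-.089,ty,.013])[0],tool(tray[2],0,fl)),("end",w(tray,[.026,ty,.013])[0],tool(tray[2],0,fl)),
     ("grasp",w(tray,[.126,ty,.043])[0],tool(tray[2],tl,fl)),("dish",w(dish,[.06,-.01,.008])[0],tool(dish[2],0,fl))]
    for n,x,R in P: 
        q=planner.ik(tcp(x,R),R.as_rotvec()); print(fl,n,x.round(3),None if q is None else np.round(q,2))
E
```

```text
[-1.39520693  0.41184254 -0.0127172   1.59689606  0.00559039  1.13430327
 -0.08218805]
0 hi [ 0.39  -0.286  0.16 ] [-0.3   0.38  1.05  2.05 -0.41  0.94  0.7 ]
0 down [ 0.39  -0.286  0.013] [-0.21  0.74  1.03  2.16 -0.95  0.8   1.17]
0 end [ 0.422 -0.176  0.013] [-0.28  0.55  0.73  2.21 -0.66  0.6   0.66]
0 grasp [ 0.45  -0.08   0.043] [-0.28  0.54  0.76  2.2  -0.97  0.86  0.92]
0 dish [0.521 0.25  0.008] [-0.87  0.64  0.47  1.91 -0.44  0.69 -0.35]
1 hi [ 0.39  -0.286  0.16 ] [-0.41  0.51  1.27  2.05 -0.58  1.01 -2.26]
1 down [ 0.39  -0.286  0.013] [-0.21  0.74  1.03  2.16 -0.95  0.8  -1.98]
1 end [ 0.422 -0.176  0.013] [-0.47  0.71  1.03  2.22 -0.94  0.76 -2.2 ]
1 grasp [ 0.45  -0.08   0.043] [-0.32  0.56  0.82  2.21 -1.    0.89 -2.19]
1 dish [0.521 0.25  0.008] [-0.41  0.6  -0.16  1.88  0.15  0.67  2.27]
```

```bash
python3 - <<'E'
from h import *
ty=.056;R=tool(tray[2])
r.grasp(10)
g=lambda x,z:tcp(w(tray,[x,ty,z])[0],R)
r.move_ptp(g(-.089,.12),R.as_rotvec()); print(status.read_t(),status.read_q().round(2))
r.servo_line(g(-.089,.013),rate=.1)
print(status.read_t(),status.read_ft_force().round(2),status.read_q().round(2))
for x in (-.06,-.02,.01,.027):
    r.servo_line(g(x,.013),rate=.06); print(x,status.read_t(),status.read_ft_force().round(2),(status.read_ee_pos()-g(x,.013)).round(4))
cv2.imwrite("pics/top1.png",imaging.read_camera("top"))
s=imaging.read_camera("scene");cv2.imwrite("pics/s1.png",cv2.resize(s[200:335,300:460],None,fx=4.4,fy=4.4,interpolation=cv2.INTER_CUBIC))
print(status.read_q().round(2))
E
```

```text
4.6917 [-0.27  0.47  1.05  2.09 -0.53  0.88  0.81]
5.9083 [-0.56 -0.54  0.24] [-0.09  0.63  0.83  2.15 -0.76  0.68  0.98]
-0.06 6.5417 [-0.06 -0.04 -1.1 ] [0.0001 0.0004 0.    ]
-0.02 7.3583 [ 0.89  0.28 -0.01] [0.0001 0.0001 0.0001]
0.01 8.0083 [ 0.1   0.02 -0.03] [0.0001 0.0003 0.    ]
0.027 8.4417 [-0.57  0.62 -0.06] [ 0.0001  0.0005 -0.    ]
[-0.36  0.6   0.85  2.22 -0.77  0.65  0.77]
```

View pics/s1.png

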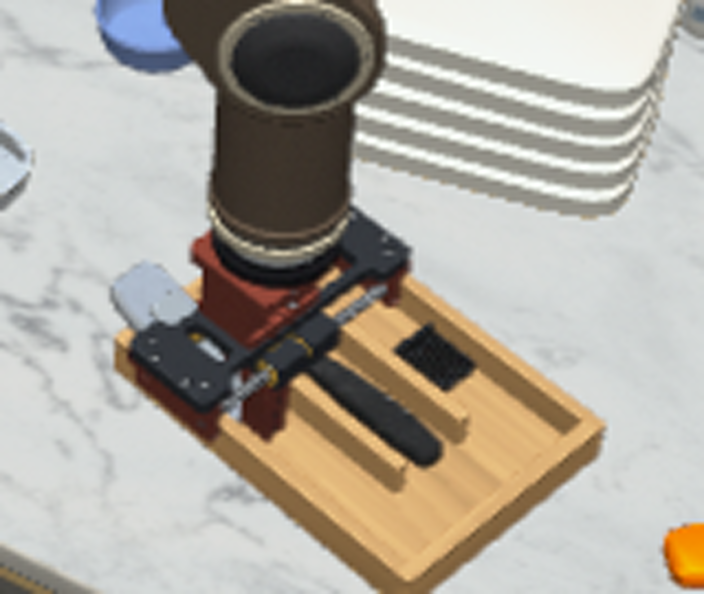

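The case is up the ramp, with its front end (150,290) out over the tray edge. The trimmer and guard haven't moved. Next I back off, rise and check the case's position.

```bash
python3 - <<'E'
from h import *
ty=.056;R=tool(tray[2])
g=lambda x,z:tcp(w(tray,[x,ty,z])[0],R)
r.hold(.3)
r.servo_line(g(.012,.013),rate=.08)
r.servo_line(g(-.03,.16),rate=.25)
r.ungrasp()
s=imaging.read_camera("scene");t=imaging.read_camera("top")
a=cv2.resize(s[200:335,300:440],None,fx=4,fy=4,interpolation=cv2.INTER_CUBIC)
b=cv2.resize(t[230:290,335:385],None,fx=5,fy=5,interpolation=cv2.INTER_CUBIC)
c=np.zeros((540,560+250,3),np.uint8);c[:,:560]=a;c[:300,560:]=b
cv2.imwrite("pics/s2.png",c[:,:800]); print(status.read_t(),status.read_width())
# predicted case front end corners, for origin x .098
tl=np.radians(18.2)
for n,o,f in(("scene",(300,200),4),("top",(335,230),5)):
    P=[[.098-.0*0+y*np.cos(tl)-z*np.sin(tl),ty+dx,.034-.020*np.tan(tl)+y*np.sin(tl)+z*np.cos(tl)] for y,z,dx in((.06,.016,0),(.03,.016,.021),(.03,.016,-.021))]
    print(n,((proj(n,w(tray,P))-o)*f).round())
E
```

```text
11.4167 0.08783749959119194
scene [[116. 241.]
 [122. 288.]
 [166. 257.]]
top [[  5. 135.]
 [ 37. 178.]
 [ 54. 119.]]
```

View pics/s2.png

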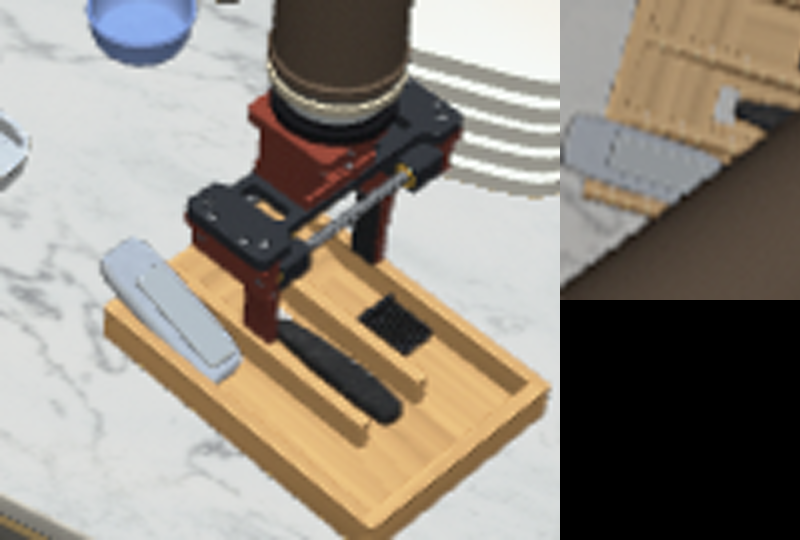

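The case's front end is at crop (103–130, 238–262), within a few mm of the model with its origin at x ≈ 0.098. Everything else is in place. Now I grasp it in line with the slope and lift.

```bash
python3 - <<'E'
from h import *
ty=.056;tl=np.radians(18.2);R=tool(tray[2],tl)
tip=w(tray,[.125,ty,.0416])[0]; p=tcp(tip,R); rv=R.as_rotvec()
r.move_ptp(p-R.apply([0,0,.09]),rv)
print(status.read_t(),status.read_q().round(2))
r.servo_line(p,rate=.1); print(status.read_ft_force().round(2),(status.read_ee_pos()-p).round(4))
r.grasp(30); print(status.read_t(),status.read_width(),status.read_gripper_force(),status.read_ft_force().round(2))
r.servo_line(p+[0,0,.12],rate=.12)
R2=tool(dish[2]); hov=tcp(w(dish,[.06,-.01,.09])[0],R2)
r.move_ptp(hov,R2.as_rotvec())
print(status.read_t(),status.read_width(),status.read_gripper_force(),(status.read_ee_pos()-hov).round(4))
s=imaging.read_camera("scene")
cv2.imwrite("pics/s3.png",cv2.resize(s[130:280,190:350],None,fx=4,fy=4,interpolation=cv2.INTER_CUBIC))
E
```

```text
11.9833 [-0.36  0.4   0.93  2.14 -0.76  1.    0.76]
[ 0.21  0.06 -0.45] [ 0.0001 -0.0003  0.0004]
13.8333 0.04029313741375321 29.791782826941926 [ 0.49 -0.8  -0.71]
16.3 0.04075853783432938 29.760827033605892 [ 0.0005 -0.0021  0.0003]
```

View pics/s3.png

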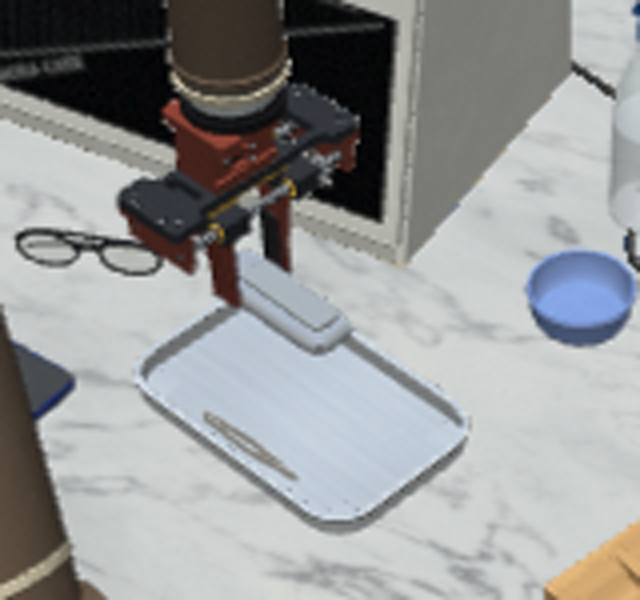

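The case is held level and raised side up above the dish, with the strip at (290,290) and the tweezers clear at (250,445). I'll lower it until it touches.

```bash
python3 - <<'E'
from h import *
R2=tool(dish[2]); g=lambda z:tcp(w(dish,[.06,-.01,z])[0],R2)
r.servo_line(g(.014),rate=.1); r.hold(.1); f0=status.read_ft_force()[2]; print(f0)
for z in np.arange(.013,.003,-.001):
    r.servo_line(g(z),rate=.02); f=status.read_ft_force()[2]-f0; print(round(z,3),f.round(2))
    if f>4: break
r.hold(.2); print(status.read_ft_force().round(2),status.read_width())
r.ungrasp(); r.servo_line(g(.12),rate=.12)
print(status.read_t(),status.read_ft_force().round(2))
r.servo_line(g(.22),rate=.2)
t=imaging.read_camera("top");s=imaging.read_camera("scene")
c=np.zeros((480,800,3),np.uint8);c[:,:400]=cv2.resize(s[180:300,200:300],None,fx=4,fy=4);c[:260,400:760]=cv2.resize(t[215:280,222:312],None,fx=4,fy=4)
cv2.imwrite("pics/s4.png",c)
E
```

```text
-0.9965599712869011
0.013 -0.18
0.012 -0.36
0.011 -0.89
0.01 -0.61
0.009 0.76
0.008 6.38
[-1.03  0.27  5.35] 0.04039497331112381
21.0083 [ 0.16  0.29 -0.51]
```

View pics/s4.png

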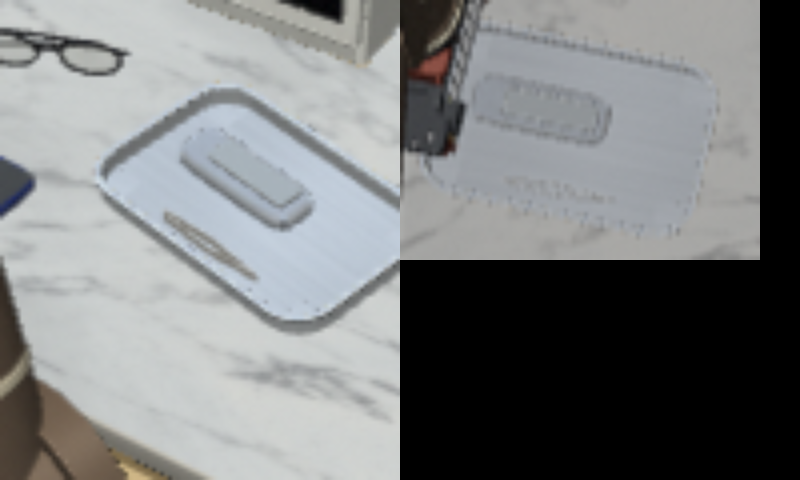

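The case lies flat in the dish, raised side up and lengthwise, at (245,180). The tweezers at (210,245) haven't moved. Handing in.

```bash
python3 -c "
from cell import r
print(r.close_job())"
```

```text
the job is handed in; nothing more can be done
None
```

I slid the razor case up the ramp, picked it up, set it down in the dish before letting go, and handed the job in; in the last pictures it lies flat, raised side up and lengthwise beside the tweezers, and nothing else appeared to have moved.

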